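Feed a sample tray past the sprung drop gate

ROBOT

A 6-joint arm with a two-finger parallel gripper is mounted at the origin on the work surface. World frame = base frame: x ahead of the robot, y to its left, z up, the work surface at z = 0. Lengths are in m, angles in degrees, forces in N, time in s.
With the tool pointing down it reaches from about 0.225 to 0.725 m from the base axis. Payload 3.1 kg.
Tool frame: the origin (TCP) lies between the finger pads; the fingertips stand 11 mm ahead of it and the grasp point (between the pads) lies 8 mm behind it; z points along the fingers, y is the direction in which the jaws open and shut (so a half turn about z gives the same grasp; the last joint's range is limited). The gripper opens to 85 mm and grips with 20 to 120 N. Pads are 22 mm wide; open, the fingers measure 114 mm over their backs; the gripper's body (76 mm by 85 mm) begins 54 mm behind the grasp point. The pads swing forward as they close: fully open they stand 13 mm farther back than shut.
Start: joints at [-83.067, 2.75, 5.684, 92.934, 0, 82.678], TCP at [0.129, -0.509, 0.242] pointing down, gripper open.
Joint ranges: [-166.93, 166.93], [-56.73, 111.36], [-69.38, 81.34], [-121.58, 131.49], [-85.45, 84.26], [-180, 180]. Speed limits (degrees/s): [159.86, 159.86, 180, 180, 180, 180].

INTERFACE

Orientations are given as [roll, pitch, yaw] about the fixed x, y, z axes, in that order (R = Rz(yaw) Ry(pitch) Rx(roll)).
In Python, from rig import sensors, imaging, r gives the robot as it stands.
- The arm moves only by the tool servo_tool, never from a script. Its argument "plan" is a list of rows, each an object of numbers: "tx", "ty", "tz": the shift along the tool's x, y, z as a fraction of full scale; "turn": the turn about the tool's z as a fraction of full scale; "claw": the gripper's target within -1 to 1 (fully open at 1, half-way at 0, shut at -1). In form: [{"tx": .., "ty": .., "tz": .., "turn": .., "claw": ..}, ...]. A call has exactly 8 rows; each row is the pose to reach, as a shift and turn from the pose measured when the call began, along the tool's axes at that moment, turning the shorter way round; what a row does not reach only later rows make up. Full scale, the value 1, is 1 m for a shift and pi rad for a turn. A row lasts 1/8 s, in which the tool goes at most 62.5 mm and 10.7 degrees, less where a joint would pass 70% of its speed; a pose out of reach is approached as far as the arm can. A call with a number of a shift or a turn outside -1 to 1 is refused whole. A call with a gripper value outside its range is refused whole. The fingers move at their own pace and stop on an object; the grip force is fixed at half the most. Time passes only in rows, so rows that repeat a pose let the fingers close, or fill a call up. It gives the time, the measured TCP pose, the force and the opening at its end, in the units of the state.
- sensors.get_state(): the state, without advancing time (a new reading comes with each control period).
- imaging.snapshot(name): name is "scene" or "side" or "wrist"; returns a dict with "frame" (420x560x3 uint8, red, green, blue), "camera_matrix" (3x3 intrinsics, pixels), "xyz" and "orientation" of the camera in the world; the wrist camera has in their place "T_tool_cam" (4x4, takes a point from camera to tool coordinates, whose origin is the TCP and whose axes are the flange's). Camera axes: x right, y down, z forward; pixel columns grow to the right and rows downward; lengths in m; the calibration is good to about 2 mm. A picture is of the moment at which its call begins: read the wrist's pose just before it. There is no depth.
- r.finish_job(): hands the job in, once; it reports no verdict.
The state is a dict: "time_s": time; "joints": joint angles; "joint_vel": joint speeds; "joint_torque": joint torques, N m; "tool_pos": TCP position; "tcp_rot": TCP orientation; "ft_force": force on the tool from outside, world axes, zero at the start; "torque": the same for the moment, N m; "grip_width": finger opening in m.
Only numpy, scipy, OpenCV 4.12 (cv2) and the standard library are available. Lean on these libraries where they do the work, as an engineer would, in place of code of your own. Each camera call takes 0.05 s, during which the arm holds its last target.

TASK

Push the yellow sample tray along the feed track, past the hinged gate, until its front end rests against the end stop, holding the gate fully down with one fingertip on its long press bar while the other fingertip pushes the tray across, so that the gate never rubs on the tray. Then let go so that the gate springs up behind the tray. Only push: do not lift or tip the tray, and leave the other things on the table where they are.

Things in the scene. Friction and masses are not known exactly. Their poses are not given: they have to be found in the camera images.
- chute: Feed track, fixed: plywood floor, grey walls. Origin: centre of underside. +y is the way the tray travels, +x points away from the robot (within 20 degrees), z up. y -155 to 155 mm, open at the -y end. Floor top at z 34 mm, 33 beyond the gate; walls 6 mm thick, inner faces at x -38 and 38, tops at z 58. Slot for the gate through floor and walls at y 17 to 43, then a flared mouth to y 58.
- gate (a joint): Gate hinge, rad: 0 closed (sprung up), 0.38 fully down on its stop. From 0.34 on the gate arm lies wholly below the chute floor (4 mm below at 0.38). The hinge axis runs along the track on its far side, at chute x 52, z 44 mm. A spring shuts the gate whenever it is let go; holding it down takes about 2 to 4 N on the press bar.
- press_bar (a point): Black flat bar, part of the gate, along the outside of the robot-side wall: 34 x 230 x 6 mm. This point: centre of its top face. Pressed down, it swings the gate down; a fingertip can slide along it. Fully down its top is level at z 46 mm (12 above the chute floor), over chute x -83 to -49, y -165 to 65. Closed: middle at chute x -57, z 90, robot-side edge higher, tilted 0.38 rad.
- tray: Yellow plastic sample tray, 70 mm across the track (x), 100 along it (y), 40 high, walls 3, about 0.3 kg, with two pale preforms and some bottle caps fixed in it. Origin: centre of its underside. It stands in the chute on the -y side of the gate, 3 mm clear of each side wall. Against the end stop its origin is at chute y 99.
- carton: Small white and blue drinks carton, 47 x 62 x 114 mm, loose on the table beyond the end stop; bystander. Origin: centre of underside.
- tub: Small round grey tub with white lid, 62 mm across, 62 mm high, loose on the table beyond the end stop; bystander. Origin: centre of underside.
- blue_bin: Low blue compartment bin, 80 x 110 x 36 mm, loose on the table on the far side of the track; bystander. Origin: centre of underside.
- end_stop (a point): Middle of the inner face of the end stop, at floor height: chute x 0, y 149, z 33 mm. The stop is a grey plate closing the +y end of the chute, top at z 68.
- gate_top (a point): Highest point of the gate inside the chute: top of the aluminium gate arm at its robot-side end, chute x about -38 and y 30 mm. The arm is 16 mm wide (chute y 22 to 38) and crosses the chute from the hinge; closed, it slopes up towards the robot side to about 30 mm above the floor there and blocks the tray.

How it is judged (in metres and radians):
On the way, in this order (a step that is already met when the one before it is completed fails the run):
1. a fingertip holds the gate fully down while the tray still stands before it (value of joint gate above 0.33 rad and contact force between the fingers and gate above 0.4 N and y of tray in the frame of chute below -0.025 m), for 0.1 s.
2. the tray is half way across the gate, with the gate held fully down by a fingertip (value of joint gate above 0.33 rad and contact force between the fingers and gate above 0.4 N and y of tray in the frame of chute between 0.015 and 0.06 m), for 0.05 s.
At the end, for the whole second after the job is handed in: The tray stands flat in the chute with its front end within 7 mm of the end stop, at rest, and the gate has sprung back up (joint below 0.05 rad) behind it (y of tray in the frame of chute between 0.092 and 0.104 m and z of tray in the frame of chute below 0.038 m and angle between tray's own z axis and vertical below 0.08 rad and linear speed of tray below 0.02 m/s and value of joint gate below 0.05 rad); the robot touches nothing.
It fails at once if the tray is lifted (more than 10 mm off the chute floor) or tipped (over 0.25 rad) (z of tray in the frame of chute above 0.044 m or angle between tray's own z axis and vertical above 0.25 rad).
It fails at once if the gate and the tray press on one another (over 1.5 N) (contact force between tray and gate above 1.5 N).
It fails at once if a bystander is moved by more than 15 mm (distance of any of carton, tub, blue_bin from where it was at the start of the episode above 0.015 m).
It also fails if it takes over 51 s, if anything falls off the work surface, if the arm or the gripper's body presses on something with over 40 N, if the wrist force passes 120 N, or if a joint passes its speed limit or range.

## Working session

There is one attempt and no reset: what is moved stays moved. The work goes in short steps, Python scripts to look and compute and a tool call to move; the robot and the scene stay as the last step left them, time stands still between calls to the robot, and variables do not carry over. Pictures are saved under pics/ and viewed, and the job is handed in when it is done.

Besides the shell and the picture viewer there is one more tool, called after ">>>" as a command line: name --argument value ..., lists and objects as JSON in quotes. servo_tool: Moves the arm, as the interface text tells. Shift numbers are shares of 1 m and turn numbers shares of pi rad, none past 1 either way. Its arguments: {"type":"object","properties":{"plan":{"type":"array"}},"required":["plan"]}

```bash
mkdir -p pics; ls; python3 - <<'E'
from rig import sensors, imaging, r
import cv2
print(sensors.get_state())
for n in ["scene","side","wrist"]:
    s=imaging.snapshot(n); cv2.imwrite(f"pics/{n}0.png",s["frame"][:,:,::-1])
    print(n,{k:v for k,v in s.items() if k!="frame"})
E
```

```text
pics
{'time_s': 0.0, 'joints': array([-8.30675226e+01,  2.79264899e+00,  5.59101941e+00,  9.29322063e+01,
        8.77838728e-04,  8.26776112e+01]), 'joint_vel': array([ 0.04286663,  0.0710048 , -0.03939155, -0.08435418,  0.08987386,
        0.00422778]), 'joint_torque': array([ 3.93991713e-04, -3.38785529e+01,  3.20012748e+01,  2.04911095e-02,
       -1.24610115e-04, -1.11667102e-06]), 'tool_pos': array([ 0.12919578, -0.50825852,  0.24111413]), 'tcp_rot': array([-1.79867367e+02, -1.79283371e-02,  1.42548444e+01]), 'ft_force': array([ 0.82309768, -0.39954199,  0.09134797]), 'torque': array([-0.02594283, -0.01977154,  0.01798236]), 'grip_width': 0.08555643952654676}
scene {'camera_matrix': array([[494.53650703,   0.        , 284.53890294],
       [  0.        , 494.53650703, 202.47348016],
       [  0.        ,   0.        ,   1.        ]]), 'xyz': array([0.97502674, 0.43858532, 0.81710755]), 'orientation': array([-147.86592907,    0.34218596,  131.37160938])}
side {'camera_matrix': array([[512.16777655,   0.        , 282.85989636],
       [  0.        , 512.16777655, 209.05176129],
       [  0.        ,   0.        ,   1.        ]]), 'xyz': array([ 0.42391712, -0.69227893,  0.59761241]), 'orientation': array([-122.49699708,    0.48863851,  -13.90981029])}
wrist {'camera_matrix': array([[313.46019718,   0.        , 284.53643492],
       [  0.        , 313.46019718, 207.24752372],
       [  0.        ,   0.        ,   1.        ]]), 'T_tool_cam': array([[-5.34415568e-06, -9.61170133e-01, -2.75956475e-01,
         6.98401090e-02],
       [ 9.99999974e-01,  5.78092420e-05, -2.20718403e-04,
         5.11035967e-04],
       [ 2.28100771e-04, -2.75956469e-01,  9.61170107e-01,
        -1.30045274e-01],
       [ 0.00000000e+00,  0.00000000e+00,  0.00000000e+00,
         1.00000000e+00]])}
```

View pics/scene0.png

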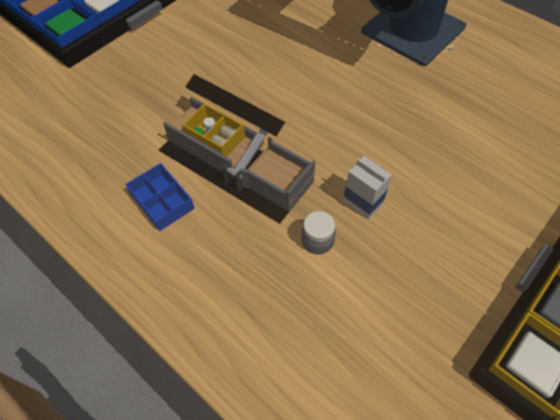

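View pics/side0.png

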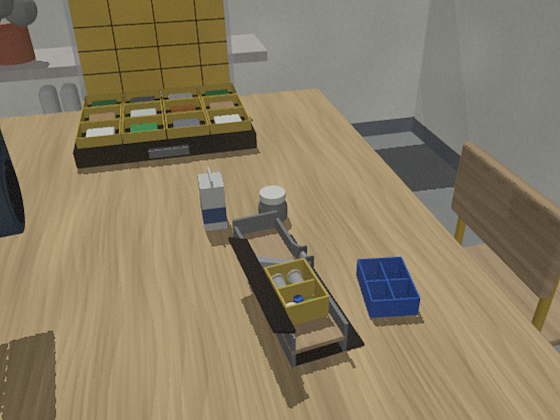

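View pics/wrist0.png

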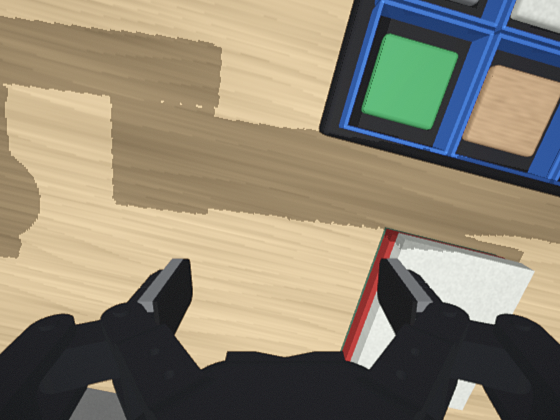

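```bash
python3 - <<'E'
import cv2
a=cv2.imread("pics/scene0.png")[60:230,110:330]; cv2.imwrite("pics/sc.png",cv2.resize(a,None,fx=3.5,fy=3.5,interpolation=cv2.INTER_CUBIC))
a=cv2.imread("pics/side0.png")[170:370,210:430]; cv2.imwrite("pics/sd.png",cv2.resize(a,None,fx=3,fy=3,interpolation=cv2.INTER_CUBIC))
E
```

```text
(no output)
```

View pics/sc.png

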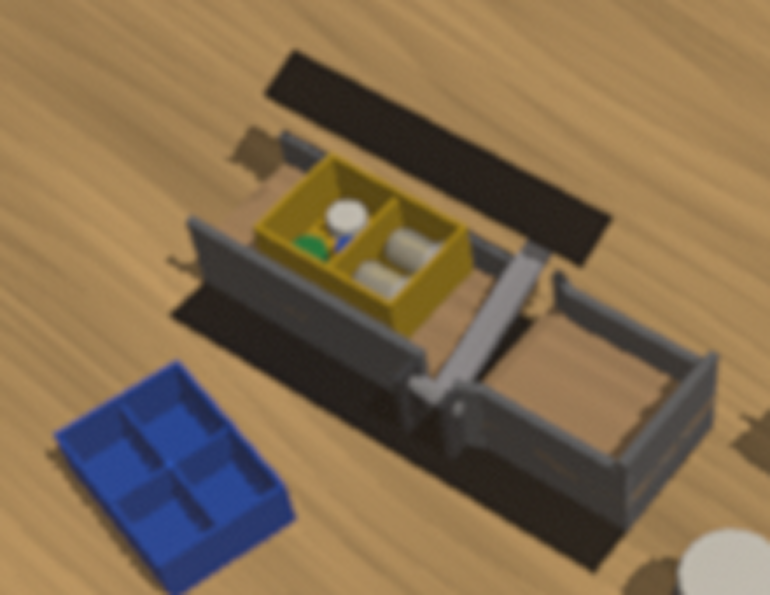

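View pics/sd.png

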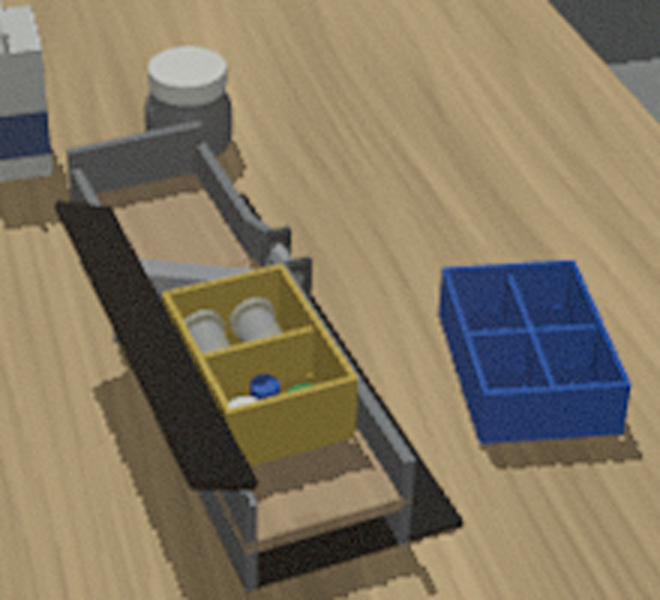

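```bash
cat > fit.py <<'E'
import numpy as np
from scipy.spatial.transform import Rotation as R
from scipy.optimize import least_squares
cams={'s':(494.5365,284.5389,202.4735,[0.97502674,0.43858532,0.81710755],[-147.86592907,0.34218596,131.37160938]),
'd':(512.1678,282.85989636,209.05176,[0.42391712,-0.69227893,0.59761241],[-122.49699708,0.48863851,-13.90981029])}
def proj(c,P):
    f,cx,cy,t,o=cams[c]; q=R.from_euler('xyz',o,degrees=True).inv().apply(P-np.array(t)); return np.array([f*q[:,0]/q[:,2]+cx,f*q[:,1]/q[:,2]+cy]).T
S=lambda u,v:(110+(u+.5)/3.5-.5,60+(v+.5)/3.5-.5)
D=lambda u,v:(210+(u+.5)/3-.5,170+(v+.5)/3-.5)
obs=[('s',(44,-155,58),S(190,220),0),('s',(44,155,68),S(625,462),0),('s',(-44,155,68),S(716,355),0),('s',(-44,-155,58),S(285,133),0),
('s',(-72.8,-165,96.3),S(295,50),0),('s',(-41.2,-165,83.7),S(265,95),0),('s',(-41.2,65,83.7),S(583,265),0),('s',(-72.8,65,96.3),S(612,217),0),
('d',(-72.8,65,96.3),D(58,203),0),('d',(-41.2,65,83.7),D(112,210),0),('d',(-72.8,-165,96.3),D(197,487),0),('d',(-41.2,-165,83.7),D(255,487),0),
('d',(-44,155,68),D(70,152),0),('d',(44,155,68),D(200,123),0),('d',(44,-155,58),D(413,460),0),
('s',(-35,-50,74),S(335,155),1),('s',(35,-50,74),S(255,230),1),('s',(35,50,74),S(395,305),1),('s',(-35,50,74),S(470,232),1),
('d',(35,-50,74),D(355,378),1),('d',(-35,50,74),D(165,290),1),('d',(35,50,74),D(286,265),1)]
def res(p):
    out=[]
    for c,P,uv,t in obs:
        P=np.array(P)/1000.; 
        if t: P=P+[0,p[3],0]
        W=R.from_euler('z',p[2]).apply(P)+[p[0],p[1],0]
        out.append(proj(c,W[None])[0]-uv)
    return np.array(out)
if __name__=="__main__":
    s=least_squares(lambda p:res(p).ravel(),[.5,-.1,0,-.07],loss='soft_l1')
    p=s.x; print(p,np.degrees(p[2])); print(res(p).round(1).tolist())
    Rz=R.from_euler('z',p[2])
    for c in [(-29,-133-0)]: print(Rz.apply([c[0]/1e3,p[3]-.05-.011-.008,0])+[p[0],p[1],0])
E
python3 fit.py
```

```text
[ 0.57913327 -0.04327605  0.10764381 -0.05571874] 6.167535865788251
[[-1.8, -0.1], [-0.5, 1.6], [0.3, 0.2], [-0.3, -1.4], [-0.7, -1.4], [-1.2, -0.7], [-1.4, 0.3], [-0.3, -0.7], [-0.6, -1.2], [-0.3, -1.4], [-2.1, -1.7], [0.7, -1.1], [-1.1, -1.2], [-0.1, -0.6], [0.2, 0.6], [-0.4, -0.5], [-0.5, -0.4], [-1.0, 1.1], [-0.0, -1.0], [0.3, -0.5], [-1.4, -0.0], [-1.7, -1.1]]
[ 0.56370041 -0.17038856  0.        ]
```

```bash
cat > mv.py <<'E'
import numpy as np
from rig import sensors
from scipy.spatial.transform import Rotation as R
C=np.array([0.57913,-0.04328]);A=np.radians(6.1675)
def toch(p): d=np.array(p[:2])-C; return np.array([np.cos(A)*d[0]+np.sin(A)*d[1],-np.sin(A)*d[0]+np.cos(A)*d[1]])*1000
def plan(cx,cy,z,yaw=96.17):
    s=sensors.get_state(); T=R.from_euler('xyz',s['tcp_rot'],degrees=True)
    w=np.array([C[0]+(cx*np.cos(A)-cy*np.sin(A))/1e3,C[1]+(cx*np.sin(A)+cy*np.cos(A))/1e3,z])
    d=T.inv().apply(w-s['tool_pos']); dy=(yaw-s['tcp_rot'][2]+180)%360-180
    print('now ch',toch(s['tool_pos']).round(1),s['tool_pos'].round(4),s['tcp_rot'].round(2),'t',s['time_s'],'F',s['ft_force'].round(2),'w',s['grip_width'])
    print('shift',d.round(4),'turn',round(-dy/180,4))
E
python3 -c "
from mv import *
plan(-33,-127,.2)"
```

```text
now ch [-497.3 -414. ] [ 0.1292 -0.5084  0.2414] [-1.7989e+02 -1.0000e-02  1.4250e+01] t 0.15 F [-0.14 -0.14 -1.07] w 0.08531678528936956
shift [ 0.5    -0.2188  0.0419] turn -0.4551
```

>>> servo_tool --plan '[{"tx": 0.055, "ty": -0.024, "tz": 0.0, "turn": -0.05, "claw": 0.18}, {"tx": 0.11, "ty": -0.048, "tz": 0.0, "turn": -0.1, "claw": 0.18}, {"tx": 0.165, "ty": -0.072, "tz": 0.0, "turn": -0.15, "claw": 0.18}, {"tx": 0.22, "ty": -0.096, "tz": 0.0, "turn": -0.2, "claw": 0.18}, {"tx": 0.275, "ty": -0.12, "tz": 0.0, "turn": -0.25, "claw": 0.18}, {"tx": 0.33, "ty": -0.144, "tz": 0.0, "turn": -0.3, "claw": 0.18}, {"tx": 0.385, "ty": -0.168, "tz": 0.0, "turn": -0.35, "claw": 0.18}, {"tx": 0.43, "ty": -0.188, "tz": 0.0, "turn": -0.4, "claw": 0.18}]'

```text
time_s: 1.15
tool_pos: [0.5011, -0.2184, 0.2413]
tcp_rot: [-180.0, -0.1, 86.6]
ft_force: [0.9, -0.9, -0.1]
grip_width: 0.0505
```

```bash
python3 -c "
from mv import *
plan(-33,-127,.2)"
```

```text
now ch [ -96.4 -165.8] [ 0.5011 -0.2184  0.2413] [-1.7996e+02 -1.2000e-01  8.6620e+01] t 1.15 F [ 0.85 -0.89 -0.11] w 0.05046772601604328
shift [0.0487 0.0561 0.0414] turn -0.0531
```

>>> servo_tool --plan '[{"tx": 0.012, "ty": 0.014, "tz": 0.01, "turn": -0.02, "claw": 0.18}, {"tx": 0.024, "ty": 0.028, "tz": 0.02, "turn": -0.04, "claw": 0.18}, {"tx": 0.036, "ty": 0.042, "tz": 0.03, "turn": -0.053, "claw": 0.18}, {"tx": 0.0487, "ty": 0.056, "tz": 0.041, "turn": -0.053, "claw": 0.18}, {"tx": 0.0487, "ty": 0.056, "tz": 0.041, "turn": -0.053, "claw": 0.18}, {"tx": 0.0487, "ty": 0.056, "tz": 0.041, "turn": -0.053, "claw": 0.18}, {"tx": 0.0487, "ty": 0.056, "tz": 0.041, "turn": -0.053, "claw": 0.18}, {"tx": 0.0487, "ty": 0.056, "tz": 0.041, "turn": -0.053, "claw": 0.18}]'

```text
time_s: 2.15
tool_pos: [0.5598, -0.1736, 0.2011]
tcp_rot: [180.0, -0.1, 96.1]
ft_force: [1.5, -0.5, 0.0]
grip_width: 0.0506
```

```bash
python3 - <<'E'
from mv import *
from rig import imaging
import cv2
plan(-33,-127,.2)
for n in ["wrist","side"]:
    s=imaging.snapshot(n); f=s["frame"][:,:,::-1]
    if n=="side": f=cv2.resize(f[130:370,190:470],None,fx=2.5,fy=2.5,interpolation=cv2.INTER_CUBIC)
    cv2.imwrite(f"pics/{n}1.png",f)
E
```

```text
now ch [ -33.2 -127.4] [ 0.5598 -0.1736  0.2011] [ 1.7997e+02 -9.0000e-02  9.6120e+01] t 2.15 F [ 1.53 -0.48  0.01] w 0.050566012816505884
shift [0.0004 0.0002 0.0011] turn -0.0003
```

View pics/wrist1.png

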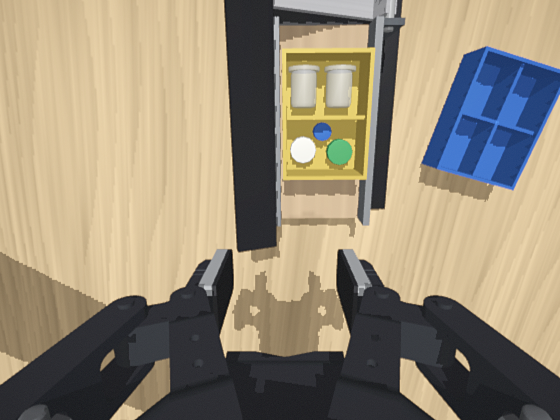

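View pics/side1.png

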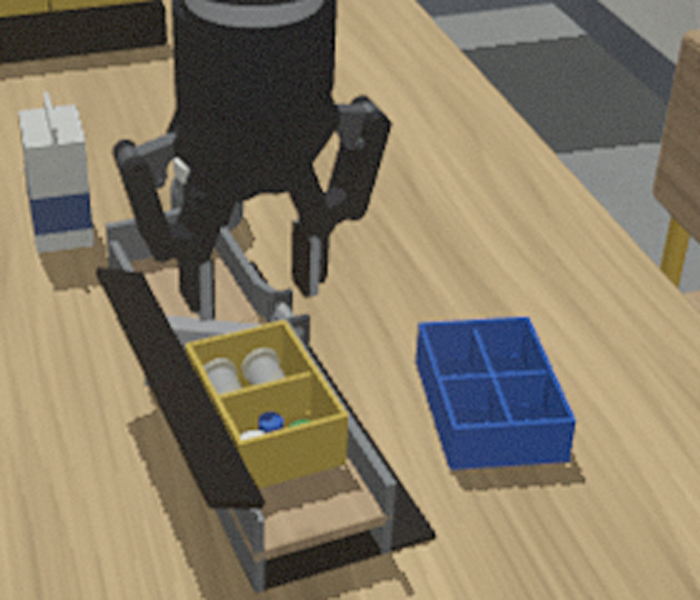

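```bash
python3 - <<'E'
from mv import *
from rig import imaging
s=sensors.get_state(); w=imaging.snapshot("wrist"); K=w["camera_matrix"];T=w["T_tool_cam"]
Rw=R.from_euler('xyz',s['tcp_rot'],degrees=True)
o=Rw.apply(T[:3,3])+s['tool_pos']
for n,u,v,z in [("tray rear L",282,180,.074),("tray rear R",368,181,.074),("tray front L",283,49,.074),("tray fr R",374,49,.074),("bar -y rob",238,251,.0963),("bar -y far",277,246,.0837),("wall far end",367,224,.058)]:
    d=Rw.apply(T[:3,:3]@np.linalg.inv(K)@[u,v,1]); P=o+d*(z-o[2])/d[2]; print(n,toch(P).round(1))
E
```

```text
tray rear L [ -35.4 -107.7]
tray rear R [  36.2 -108.6]
tray front L [-34.3  -8.6]
tray fr R [33.5 -8.7]
bar -y rob [ -71.  -161.8]
bar -y far [ -39.7 -162.8]
wall far end [  42.5 -151.9]
```

>>> servo_tool --plan '[{"tx": 0, "ty": 0, "tz": 0.02, "turn": 0, "claw": 0.18}, {"tx": 0, "ty": 0, "tz": 0.04, "turn": 0, "claw": 0.18}, {"tx": 0, "ty": 0, "tz": 0.06, "turn": 0, "claw": 0.18}, {"tx": 0, "ty": 0, "tz": 0.08, "turn": 0, "claw": 0.18}, {"tx": 0, "ty": 0, "tz": 0.1, "turn": 0, "claw": 0.18}, {"tx": 0, "ty": 0, "tz": 0.115, "turn": 0, "claw": 0.18}, {"tx": 0, "ty": 0, "tz": 0.13, "turn": 0, "claw": 0.18}, {"tx": 0, "ty": 0, "tz": 0.135, "turn": 0, "claw": 0.18}]'

```text
time_s: 3.3
tool_pos: [0.5593, -0.1734, 0.0651]
tcp_rot: [-179.9, -0.1, 96.1]
ft_force: [-1.9, -0.4, 2.6]
grip_width: 0.0507
```

```bash
python3 - <<'E'
from mv import *
from rig import imaging
import cv2
plan(-33,-127,.055)
for n in ["wrist","side"]:
    s=imaging.snapshot(n); f=s["frame"][:,:,::-1]
    if n=="side": f=cv2.resize(f[130:370,190:470],None,fx=2.5,fy=2.5,interpolation=cv2.INTER_CUBIC)
    cv2.imwrite(f"pics/{n}2.png",f)
E
```

```text
now ch [ -33.6 -127.2] [ 0.5593 -0.1734  0.0651] [-1.7994e+02 -8.0000e-02  9.6120e+01] t 3.3 F [-1.9  -0.43  2.6 ] w 0.05067514419728281
shift [0.0002 0.0007 0.0101] turn -0.0003
```

View pics/wrist2.png

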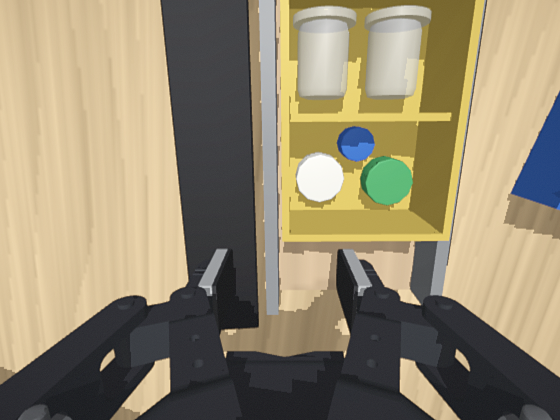

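View pics/side2.png

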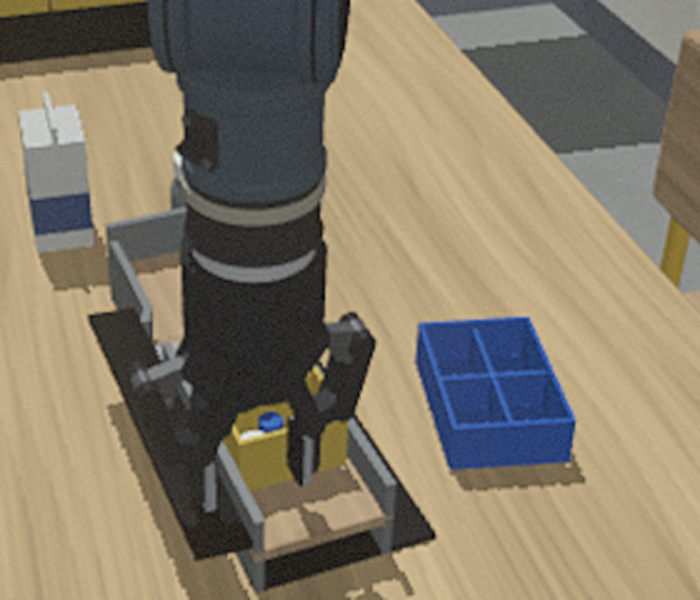

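>>> servo_tool --plan '[{"tx": 0, "ty": 0, "tz": 0.001, "turn": 0, "claw": 0.18}, {"tx": 0, "ty": 0, "tz": 0.002, "turn": 0, "claw": 0.18}, {"tx": 0, "ty": 0, "tz": 0.003, "turn": 0, "claw": 0.18}, {"tx": 0, "ty": 0, "tz": 0.004, "turn": 0, "claw": 0.18}, {"tx": 0, "ty": 0, "tz": 0.005, "turn": 0, "claw": 0.18}, {"tx": 0, "ty": 0, "tz": 0.006, "turn": 0, "claw": 0.18}, {"tx": 0, "ty": 0, "tz": 0.007, "turn": 0, "claw": 0.18}, {"tx": 0, "ty": 0, "tz": 0.007, "turn": 0, "claw": 0.18}]'

```text
time_s: 4.4
tool_pos: [0.5594, -0.1733, 0.0584]
tcp_rot: [-179.9, -0.1, 96.1]
ft_force: [-3.0, -0.8, 3.5]
grip_width: 0.0503
```

>>> servo_tool --plan '[{"tx": 0, "ty": 0, "tz": 0.0005, "turn": 0, "claw": 0.18}, {"tx": 0, "ty": 0, "tz": 0.001, "turn": 0, "claw": 0.18}, {"tx": 0, "ty": 0, "tz": 0.0015, "turn": 0, "claw": 0.18}, {"tx": 0, "ty": 0, "tz": 0.002, "turn": 0, "claw": 0.18}, {"tx": 0, "ty": 0, "tz": 0.0025, "turn": 0, "claw": 0.18}, {"tx": 0, "ty": 0, "tz": 0.003, "turn": 0, "claw": 0.18}, {"tx": 0, "ty": 0, "tz": 0.003, "turn": 0, "claw": 0.18}, {"tx": 0, "ty": 0, "tz": 0.003, "turn": 0, "claw": 0.18}]'

```text
time_s: 5.4
tool_pos: [0.5593, -0.1733, 0.0553]
tcp_rot: [-179.9, -0.1, 96.1]
ft_force: [-2.1, -0.7, 3.3]
grip_width: 0.0503
```

>>> servo_tool --plan '[{"tx": 0, "ty": 0, "tz": 0.0005, "turn": 0, "claw": 0.18}, {"tx": 0, "ty": 0, "tz": 0.001, "turn": 0, "claw": 0.18}, {"tx": 0, "ty": 0, "tz": 0.0015, "turn": 0, "claw": 0.18}, {"tx": 0, "ty": 0, "tz": 0.002, "turn": 0, "claw": 0.18}, {"tx": 0, "ty": 0, "tz": 0.002, "turn": 0, "claw": 0.18}, {"tx": 0, "ty": 0, "tz": 0.002, "turn": 0, "claw": 0.18}, {"tx": 0, "ty": 0, "tz": 0.002, "turn": 0, "claw": 0.18}, {"tx": 0, "ty": 0, "tz": 0.002, "turn": 0, "claw": 0.18}]'

```text
time_s: 6.4
tool_pos: [0.5593, -0.1734, 0.0538]
tcp_rot: [-179.9, -0.1, 96.1]
ft_force: [-4.0, 0.0, 5.6]
grip_width: 0.0503
```

```bash
python3 - <<'E'
from mv import *
from rig import imaging
import cv2
plan(-33,-127,.055)
for n in ["side"]:
    s=imaging.snapshot(n); f=s["frame"][:,:,::-1]
    if n=="side": f=cv2.resize(f[230:370,220:380],None,fx=5,fy=4,interpolation=cv2.INTER_CUBIC)
    cv2.imwrite(f"pics/{n}3.png",f)
E
```

```text
now ch [ -33.7 -127.2] [ 0.5593 -0.1734  0.0538] [-1.7994e+02 -8.0000e-02  9.6120e+01] t 6.4 F [-4.01  0.04  5.58] w 0.05032597789561107
shift [ 0.0002  0.0007 -0.0012] turn -0.0003
```

View pics/side3.png

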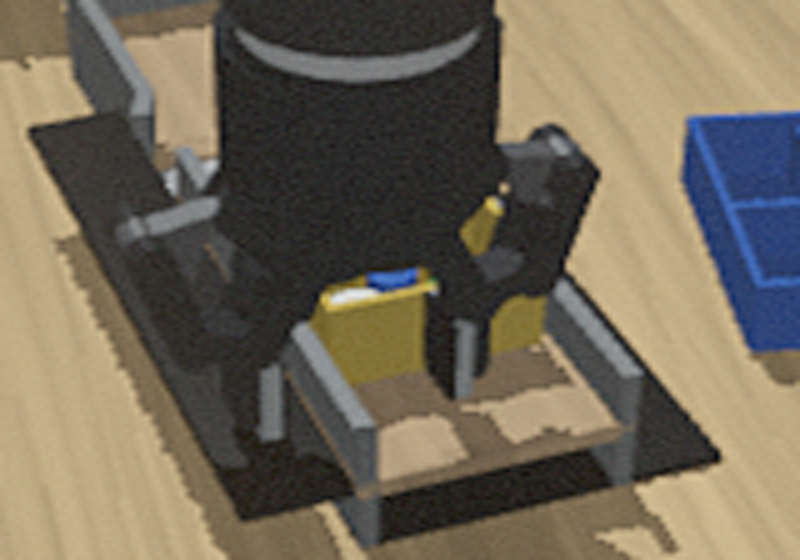

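>>> servo_tool --plan '[{"tx": 0, "ty": 0, "tz": 0.0005, "turn": 0, "claw": 0.18}, {"tx": 0, "ty": 0, "tz": 0.001, "turn": 0, "claw": 0.18}, {"tx": 0, "ty": 0, "tz": 0.0015, "turn": 0, "claw": 0.18}, {"tx": 0, "ty": 0, "tz": 0.002, "turn": 0, "claw": 0.18}, {"tx": 0, "ty": 0, "tz": 0.002, "turn": 0, "claw": 0.18}, {"tx": 0, "ty": 0, "tz": 0.002, "turn": 0, "claw": 0.18}, {"tx": 0, "ty": 0, "tz": 0.002, "turn": 0, "claw": 0.18}, {"tx": 0, "ty": 0, "tz": 0.002, "turn": 0, "claw": 0.18}]'

```text
time_s: 7.45
tool_pos: [0.5593, -0.1734, 0.0535]
tcp_rot: [-180.0, -0.1, 96.1]
ft_force: [-5.2, 0.6, 9.7]
grip_width: 0.0506
```

>>> servo_tool --plan '[{"tx": 0.006, "ty": 0, "tz": 0.002, "turn": 0, "claw": 0.18}, {"tx": 0.014, "ty": 0, "tz": 0.002, "turn": 0, "claw": 0.18}, {"tx": 0.022, "ty": 0, "tz": 0.002, "turn": 0, "claw": 0.18}, {"tx": 0.03, "ty": 0, "tz": 0.002, "turn": 0, "claw": 0.18}, {"tx": 0.038, "ty": 0, "tz": 0.002, "turn": 0, "claw": 0.18}, {"tx": 0.044, "ty": 0, "tz": 0.002, "turn": 0, "claw": 0.18}, {"tx": 0.048, "ty": 0, "tz": 0.002, "turn": 0, "claw": 0.18}, {"tx": 0.05, "ty": 0, "tz": 0.002, "turn": 0, "claw": 0.18}]'

```text
time_s: 8.45
tool_pos: [0.5571, -0.1267, 0.054]
tcp_rot: [179.7, 0.4, 96.1]
ft_force: [0.5, -6.2, 5.2]
grip_width: 0.0505
```

```bash
python3 - <<'E'
from mv import *
from rig import imaging
import cv2
plan(-33,38,.0515)
for n in ["wrist","scene"]:
    s=imaging.snapshot(n); f=s["frame"][:,:,::-1]
    if n=="scene": f=cv2.resize(f[60:230,110:330],None,fx=3.5,fy=3.5,interpolation=cv2.INTER_CUBIC)
    cv2.imwrite(f"pics/{n}4.png",f)
E
```

```text
now ch [-30.8 -80.6] [ 0.5571 -0.1267  0.054 ] [179.68   0.39  96.07] t 8.45 F [ 0.48 -6.17  5.2 ] w 0.05050569186140113
shift [ 0.1186 -0.0024  0.0016] turn -0.0006
```

View pics/wrist4.png

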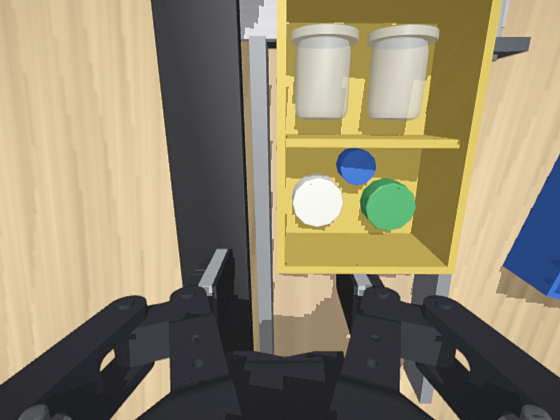

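View pics/scene4.png

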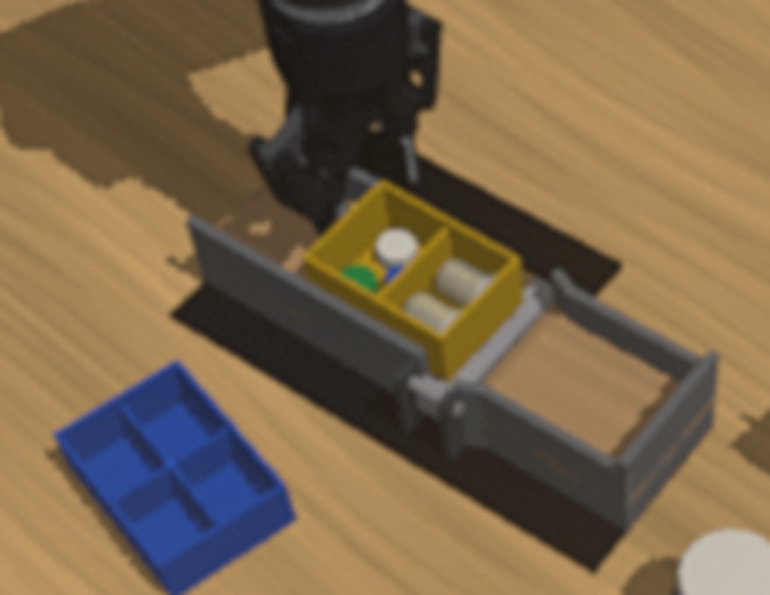

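>>> servo_tool --plan '[{"tx": 0.006, "ty": 0, "tz": 0.003, "turn": 0, "claw": 0.18}, {"tx": 0.014, "ty": -0.001, "tz": 0.003, "turn": 0, "claw": 0.18}, {"tx": 0.022, "ty": -0.001, "tz": 0.003, "turn": 0, "claw": 0.18}, {"tx": 0.03, "ty": -0.002, "tz": 0.003, "turn": 0, "claw": 0.18}, {"tx": 0.038, "ty": -0.002, "tz": 0.003, "turn": 0, "claw": 0.18}, {"tx": 0.046, "ty": -0.002, "tz": 0.003, "turn": 0, "claw": 0.18}, {"tx": 0.053, "ty": -0.002, "tz": 0.003, "turn": 0, "claw": 0.18}, {"tx": 0.06, "ty": -0.002, "tz": 0.003, "turn": 0, "claw": 0.18}]'

```text
time_s: 9.55
tool_pos: [0.5529, -0.0708, 0.0541]
tcp_rot: [179.2, 0.9, 96.0]
ft_force: [0.4, -8.5, 7.4]
grip_width: 0.0507
```

```bash
python3 - <<'E'
from mv import *
from rig import imaging
import cv2
plan(-33,38,.0515)
for n in ["wrist","scene"]:
    s=imaging.snapshot(n); f=s["frame"][:,:,::-1]
    if n=="scene": f=cv2.resize(f[60:230,110:330],None,fx=3.5,fy=3.5,interpolation=cv2.INTER_CUBIC)
    cv2.imwrite(f"pics/{n}5.png",f)
E
```

```text
now ch [-29.  -24.6] [ 0.5529 -0.0708  0.0541] [179.2    0.9   95.99] t 9.55 F [ 0.4  -8.47  7.37] w 0.05070715067163124
shift [ 0.0626 -0.0042  0.0015] turn -0.001
```

View pics/wrist5.png

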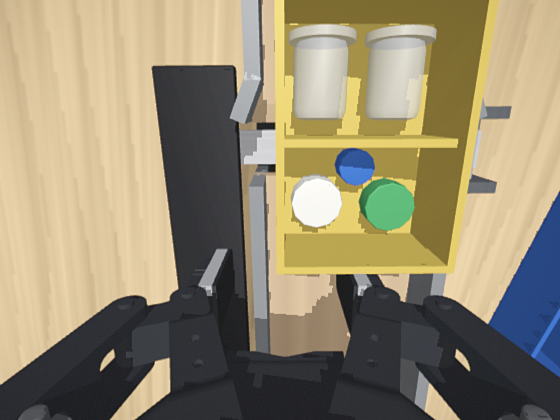

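View pics/scene5.png

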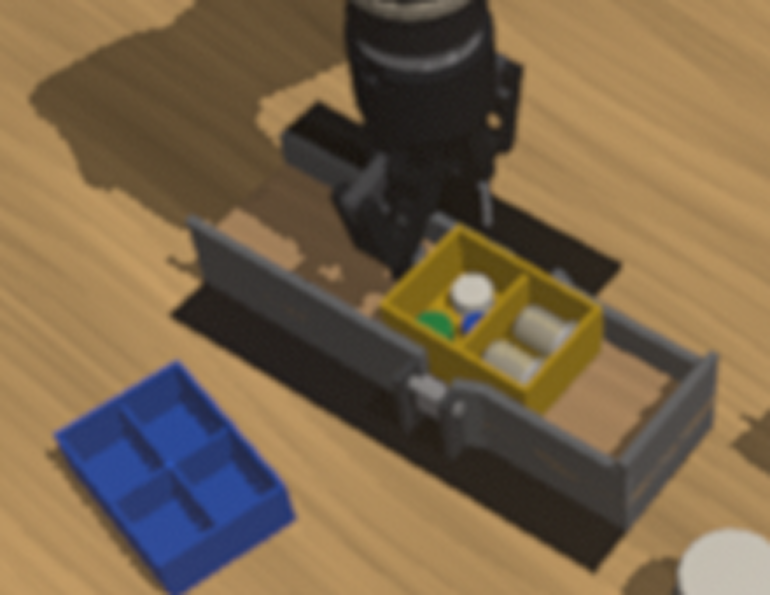

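```bash
cat > ray.py <<'E'
from mv import *
from rig import imaging
def rays(L):
    s=sensors.get_state(); w=imaging.snapshot("wrist"); K=w["camera_matrix"];T=w["T_tool_cam"]
    Rw=R.from_euler('xyz',s['tcp_rot'],degrees=True)
    o=Rw.apply(T[:3,3])+s['tool_pos']
    for n,u,v,z in L:
        d=Rw.apply(T[:3,:3]@np.linalg.inv(K)@[u,v,1]); P=o+d*(z-o[2])/d[2]; print(n,toch(P).round(1))
E
python3 - <<'E'
from ray import *
rays([("rear L",277,272,.074),("rear R",453,272,.074),("flare tip",232,120,.058),("bar end R",235,67,.046),("bar end L",152,67,.046),("wall end",257,173,.058)])
E
```

```text
rear L [-32.3 -11.5]
rear R [ 36.5 -12.1]
flare tip [-49.2  44.9]
bar end R [-48.7  65.2]
bar end L [-81.9  65.2]
wall end [-40.1  24.3]
```

>>> servo_tool --plan '[{"tx": 0.006, "ty": -0.002, "tz": 0.0025, "turn": 0, "claw": 0.18}, {"tx": 0.012, "ty": -0.004, "tz": 0.0025, "turn": 0, "claw": 0.18}, {"tx": 0.018, "ty": -0.006, "tz": 0.0025, "turn": 0, "claw": 0.18}, {"tx": 0.024, "ty": -0.007, "tz": 0.0025, "turn": 0, "claw": 0.18}, {"tx": 0.03, "ty": -0.007, "tz": 0.0025, "turn": 0, "claw": 0.18}, {"tx": 0.035, "ty": -0.007, "tz": 0.0025, "turn": 0, "claw": 0.18}, {"tx": 0.04, "ty": -0.007, "tz": 0.0025, "turn": 0, "claw": 0.18}, {"tx": 0.045, "ty": -0.007, "tz": 0.0025, "turn": 0, "claw": 0.18}]'

```text
time_s: 10.7
tool_pos: [0.5453, -0.0295, 0.0543]
tcp_rot: [178.7, 1.3, 96.0]
ft_force: [0.9, -8.6, 9.2]
grip_width: 0.0506
```

```bash
python3 - <<'E'
from mv import *
from rig import imaging
import cv2
plan(-33,36.4,.0515)
for n in ["wrist"]:
    s=imaging.snapshot(n); f=s["frame"][:,:,::-1]
    cv2.imwrite(f"pics/{n}6.png",f)
E
```

```text
now ch [-32.2  17.3] [ 0.5453 -0.0295  0.0543] [178.73   1.32  95.95] t 10.7 F [ 0.85 -8.56  9.21] w 0.050587873315062475
shift [ 0.0191 -0.0009  0.0023] turn -0.0012
```

View pics/wrist6.png

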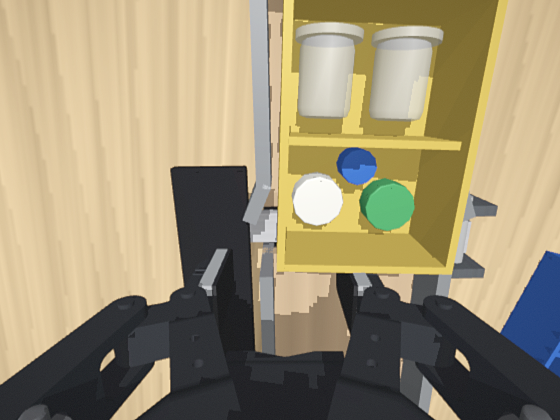

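>>> servo_tool --plan '[{"tx": 0.004, "ty": -0.001, "tz": 0.0025, "turn": 0, "claw": 0.18}, {"tx": 0.008, "ty": -0.002, "tz": 0.0025, "turn": 0, "claw": 0.18}, {"tx": 0.012, "ty": -0.003, "tz": 0.0025, "turn": 0, "claw": 0.18}, {"tx": 0.014, "ty": -0.003, "tz": 0.0025, "turn": 0, "claw": 0.18}, {"tx": 0.016, "ty": -0.003, "tz": 0.0025, "turn": 0, "claw": 0.18}, {"tx": 0.018, "ty": -0.003, "tz": 0.0025, "turn": 0, "claw": 0.18}, {"tx": 0.02, "ty": -0.003, "tz": 0.0025, "turn": 0, "claw": 0.18}, {"tx": 0.02, "ty": -0.003, "tz": 0.0025, "turn": 0, "claw": 0.18}]'

```text
time_s: 11.75
tool_pos: [0.5442, -0.0125, 0.0546]
tcp_rot: [178.3, 1.7, 95.9]
ft_force: [1.0, -7.2, 7.8]
grip_width: 0.0506
```

```bash
python3 - <<'E'
from mv import *
from rig import imaging
import cv2
plan(-33,36.4,.0515)
for n in ["wrist","scene"]:
    s=imaging.snapshot(n); f=s["frame"][:,:,::-1]
    if n=="scene": f=cv2.resize(f[60:230,110:330],None,fx=3.5,fy=3.5,interpolation=cv2.INTER_CUBIC)
    cv2.imwrite(f"pics/{n}7.png",f)
E
```

```text
now ch [-31.4  34.4] [ 0.5442 -0.0125  0.0546] [178.27   1.74  95.9 ] t 11.75 F [ 0.96 -7.2   7.77] w 0.050632454496240174
shift [ 0.0021 -0.0017  0.003 ] turn -0.0015
```

View pics/wrist7.png

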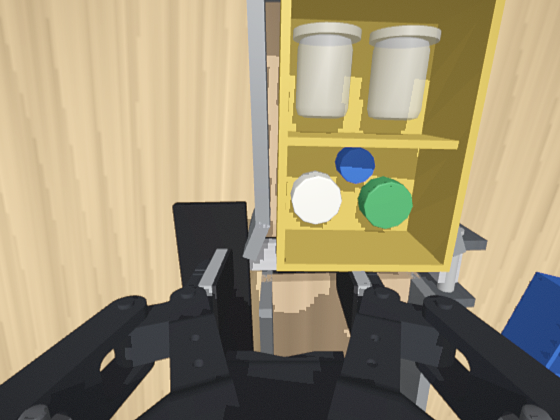

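View pics/scene7.png

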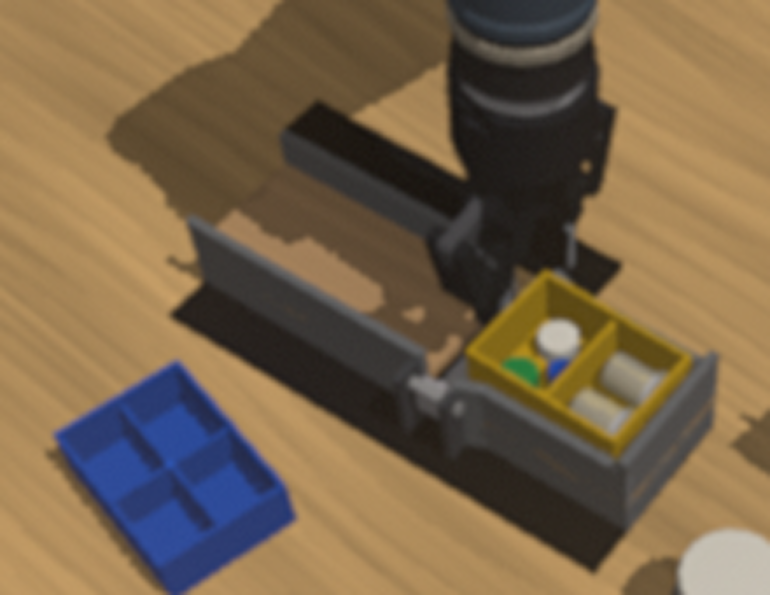

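>>> servo_tool --plan '[{"tx": 0.003, "ty": -0.002, "tz": 0.003, "turn": 0, "claw": 0.18}, {"tx": 0.004, "ty": -0.002, "tz": 0.003, "turn": 0, "claw": 0.18}, {"tx": 0.005, "ty": -0.002, "tz": 0.003, "turn": 0, "claw": 0.18}, {"tx": 0.006, "ty": -0.002, "tz": 0.003, "turn": 0, "claw": 0.18}, {"tx": 0.006, "ty": -0.002, "tz": 0.003, "turn": 0, "claw": 0.18}, {"tx": 0.006, "ty": -0.002, "tz": 0.003, "turn": 0, "claw": 0.18}, {"tx": 0.006, "ty": -0.002, "tz": 0.003, "turn": 0, "claw": 0.18}, {"tx": 0.006, "ty": -0.002, "tz": 0.003, "turn": 0, "claw": 0.18}]'

```text
time_s: 12.85
tool_pos: [0.5447, -0.0106, 0.0546]
tcp_rot: [177.9, 2.3, 95.8]
ft_force: [-2.2, -8.7, 10.9]
grip_width: 0.0501
```

```bash
python3 - <<'E'
from mv import *
from rig import imaging
import cv2
plan(-33,36.4,.0515)
for n in ["wrist"]:
    s=imaging.snapshot(n); f=s["frame"][:,:,::-1]
    cv2.imwrite(f"pics/{n}8.png",f)
    from ray import rays
    g=cv2.cvtColor(s["frame"],cv2.COLOR_RGB2HSV); m=(g[:,:,0]>20)&(g[:,:,0]<32)&(g[:,:,1]>150)
    for u in (300,320,430): 
        v=np.where(m[:,u])[0]; print(u,v[-1]); rays([("rear",u,v[-1],.074)])
E
```

```text
now ch [-30.8  36.2] [ 0.5447 -0.0106  0.0546] [177.94   2.25  95.79] t 12.85 F [-2.17 -8.66 10.86] w 0.050098394917524096
shift [ 0.0003 -0.0023  0.003 ] turn -0.0021
300 222
rear [-25.7  69.4]
320 224
rear [-18.3  68.5]
430 252
rear [24.9 56. ]
```

>>> servo_tool --plan '[{"tx": 0.004, "ty": -0.003, "tz": 0.002, "turn": 0, "claw": 0.18}, {"tx": 0.006, "ty": -0.003, "tz": 0.002, "turn": 0, "claw": 0.18}, {"tx": 0.008, "ty": -0.003, "tz": 0.002, "turn": 0, "claw": 0.18}, {"tx": 0.009, "ty": -0.003, "tz": 0.002, "turn": 0, "claw": 0.18}, {"tx": 0.009, "ty": -0.003, "tz": 0.002, "turn": 0, "claw": 0.18}, {"tx": 0.009, "ty": -0.003, "tz": 0.002, "turn": 0, "claw": 0.18}, {"tx": 0.009, "ty": -0.003, "tz": 0.002, "turn": 0, "claw": 0.18}, {"tx": 0.009, "ty": -0.003, "tz": 0.002, "turn": 0, "claw": 0.18}]'

```text
time_s: 14.05
tool_pos: [0.5449, -0.0081, 0.0552]
tcp_rot: [177.5, 3.0, 95.5]
ft_force: [1.1, -13.2, 5.5]
grip_width: 0.0508
```

```bash
python3 - <<'E'
from mv import *
from rig import imaging
import cv2
plan(-33,36.4,.0515)
for n in ["wrist","scene"]:
    s=imaging.snapshot(n); f=s["frame"][:,:,::-1]
    if n=="scene": f=cv2.resize(f[110:230,210:330],None,fx=5,fy=5,interpolation=cv2.INTER_CUBIC)
    cv2.imwrite(f"pics/{n}9.png",f)
E
```

```text
now ch [-30.3  38.7] [ 0.5449 -0.0081  0.0552] [177.52   3.03  95.48] t 14.05 F [  1.06 -13.19   5.47] w 0.05075656565297425
shift [-0.0021 -0.0029  0.0037] turn -0.0039
```

View pics/wrist9.png

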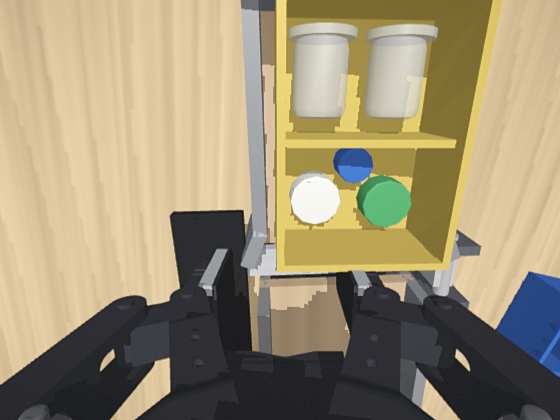

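View pics/scene9.png

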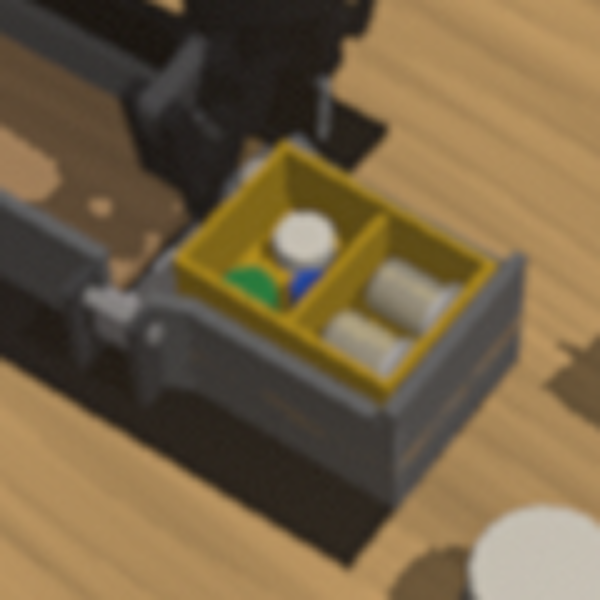

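```bash
python3 - <<'E'
from mv import *
s=sensors.get_state(); M=R.from_euler('xyz',s['tcp_rot'],degrees=True).as_matrix()
print((toch(M[:,2]*.1+[*C,0])-0).round(1),M[:,2])
plan(-31,32,.053); plan(-31,30,.17)
E
```

```text
[ 4.3 -5.3] [ 0.04811663 -0.04846315 -0.99766533]
now ch [-30.3  38.7] [ 0.5449 -0.0081  0.0552] [177.52   3.03  95.47] t 14.15 F [  1.66 -13.84   6.44] w 0.0503740665124686
shift [-0.0065 -0.0008  0.0026] turn -0.0039
now ch [-30.3  38.7] [ 0.5449 -0.0081  0.0552] [177.52   3.03  95.47] t 14.15 F [  1.66 -13.84   6.44] w 0.0503740665124686
shift [-0.0147  0.0043 -0.1141] turn -0.0039
```

Back off along the track while keeping the bar pressed, then lift straight up.

>>> servo_tool --plan '[{"tx": 0.0, "ty": -0.001, "tz": 0.0025, "turn": 0, "claw": 0.18}, {"tx": -0.004, "ty": -0.001, "tz": 0.0025, "turn": 0, "claw": 0.18}, {"tx": -0.008, "ty": -0.001, "tz": 0.0025, "turn": 0, "claw": 0.18}, {"tx": -0.01, "ty": -0.001, "tz": 0.0025, "turn": 0, "claw": 0.18}, {"tx": -0.01, "ty": -0.001, "tz": -0.005, "turn": 0, "claw": 0.18}, {"tx": -0.011, "ty": 0, "tz": -0.015, "turn": 0, "claw": 0.18}, {"tx": -0.012, "ty": 0.001, "tz": -0.028, "turn": 0, "claw": 0.18}, {"tx": -0.013, "ty": 0.002, "tz": -0.045, "turn": 0, "claw": 0.18}]'

```text
time_s: 15.15
tool_pos: [0.546, -0.019, 0.1017]
tcp_rot: [177.5, 3.1, 95.5]
ft_force: [1.0, 0.1, 0.1]
grip_width: 0.0504
```

>>> servo_tool --plan '[{"tx": 0, "ty": 0, "tz": -0.01, "turn": 0, "claw": 0.18}, {"tx": 0, "ty": 0, "tz": -0.025, "turn": 0, "claw": 0.18}, {"tx": 0, "ty": 0, "tz": -0.045, "turn": 0, "claw": 0.18}, {"tx": 0, "ty": 0, "tz": -0.065, "turn": 0, "claw": 0.18}, {"tx": 0, "ty": 0, "tz": -0.085, "turn": 0, "claw": 0.18}, {"tx": 0, "ty": 0, "tz": -0.1, "turn": 0, "claw": 0.18}, {"tx": 0, "ty": 0, "tz": -0.11, "turn": 0, "claw": 0.18}, {"tx": 0, "ty": 0, "tz": -0.11, "turn": 0, "claw": 0.18}]'

```text
time_s: 16.15
tool_pos: [0.5411, -0.0136, 0.2122]
tcp_rot: [177.5, 3.1, 95.5]
ft_force: [-0.1, -0.2, 0.2]
grip_width: 0.0505
```

```bash
python3 - <<'E'
from mv import *
from rig import imaging
import cv2
plan(-33,36.4,.2)
for n in ["wrist","scene","side"]:
    s=imaging.snapshot(n); f=s["frame"][:,:,::-1]
    if n=="scene": f=cv2.resize(f[60:230,110:330],None,fx=3.5,fy=3.5,interpolation=cv2.INTER_CUBIC)
    cv2.imwrite(f"pics/{n}10.png",f)
E
```

```text
now ch [-34.7  33.6] [ 0.5411 -0.0136  0.2122] [177.46   3.08  95.46] t 16.15 F [-0.09 -0.2   0.2 ] w 0.050502872576816946
shift [0.0035 0.0011 0.0121] turn -0.004
```

View pics/wrist10.png

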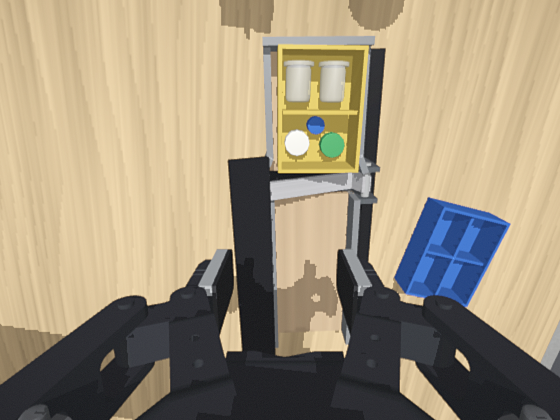

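View pics/scene10.png

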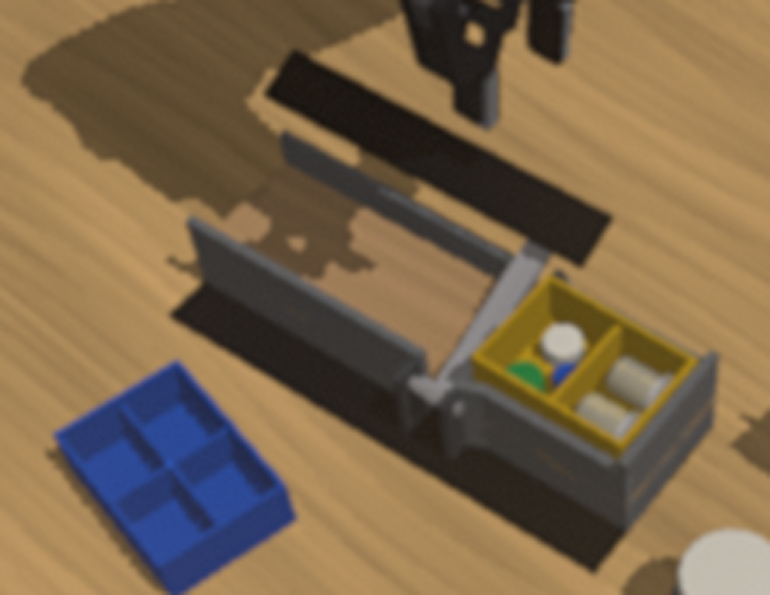

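View pics/side10.png

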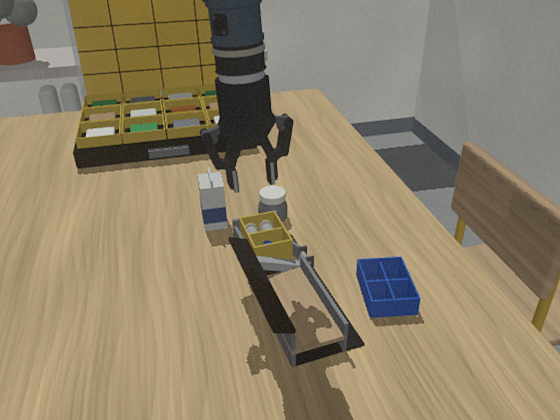

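```bash
python3 - <<'E'
from ray import *
rays([("rear L",278,171,.074),("rear R",359,173,.074),("front L",279,45,.074),("front R",369,45,.074),("stop inner L",270,45,.068),("bar R end",268,157,.0837)])
E
```

```text
rear L [-35.4  52.2]
rear R [34.5 49.1]
front L [-33.  148.5]
front R [ 35.4 148.2]
stop inner L [-39.7 149.4]
bar R end [-43.4  65.9]
```

Front at 148.4 mm against the stop's 149 mm; gate up; nothing touched. Handing in.

```bash
python3 -c "
from rig import r
print(r.finish_job())"
```

```text
the job is handed in; nothing more can be done
None
```

The tray is against the end stop, the gate has sprung up behind it, and the job is handed in. `finish_job` reports no verdict, so what follows is from my own checks.

**What I did:** I found the chute and tray from the scene and side images, and the wrist view agreed to about 2–4 mm. With the fingers 50 mm apart, one pressed the bar down to its stop while the other stood behind the tray. I pushed the tray along the track in small steps, with 5–11 N of upward force on the tool throughout. At the end I backed off about 10 mm with the bar still held, then lifted clear.

**Last checks:**
- **Tray:** its front end measures at chute y of about 148.4 mm and the stop face at about 149.4 mm. That puts the tray origin at about 98.5 mm. It looks flat in the chute.
- **Gate:** the press bar's corners are back at the same pixels as in the first scene image, so the gate is closed.
- **Robot:** the tool is at z 0.21 m and reads about 0 N, so it touches nothing. The motion ended at about 16 s of the 51 s allowed.
- **Bystanders:** the carton, tub and bin look unmoved by eye. I did not measure them.

**Disagreements:**
- The two rear corners of the tray measured 3 mm apart along the track (52.2 and 49.1 mm). That suggests a pixel-reading error or a slight skew within the side clearance.
- One colour-mask reading of the tray's rear edge was plainly wrong, so I dropped it.
- The tool tilted by about 4° during the push and drifted up to 4 mm sideways; I corrected most of the drift.

I had no direct reading of the gate angle or of any force between the gate and tray. I inferred the gate was fully down from the bar's height, the tool force and the images.

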